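# Open the ratchet stop of the sample rail

## Task

Make room on the sample-bottle rail for more bottles: press down the red release on the sliding stop and, keeping it pressed, push the stop back along its bar, away from the two bottles, until it is all the way at the open end; then let go so that the release springs up again. Leave the two bottles standing where they are, and do not lift or disturb anything else on the bench.

Things in the scene. Friction and masses are not known exactly. Their poses are not given: they have to be found in the camera images.
- rail: bottle rail, fixed to the bench: aluminium base plate 104 x 370 x 8 mm with a blue fixed end plate (68 mm high) at its -y end, a low blue block (48 mm high) at its +y open end, and a dark steel ratchet bar with light cross marks (16 wide, 12 high, its top 38 mm above the bench) along its y, 36 mm to the +x side of the origin. Origin at the middle of the underside; z up; +y is the direction in which the stop is pushed back. The two bottles stand at the -y end
- jaw (a joint): position of the sliding stop along the bar in m: 0 nearest the bottles, 0.14 all the way back against its limit at the open end. It slides with about 2.5 N of friction, but the ratchet blocks it in the opening direction (after at most 8 mm of play) unless the release is pressed
- release (a joint): how far the red release is pressed, in m: 0 up, 0.009 fully down. A spring pushes it up (about 2.3 N at first, 6.3 N fully down). It may rest up to 4 mm down where the pawl rides on a tooth. The ratchet is free while it is pressed by more than about 4 mm, and catches again when it is let up
- release_top (a point): centre of the flat top of the red release on the sliding stop, now (it moves with the stop and the pressing): 30 mm across the bar by 42 mm along it, 67 mm above the bench when up and 58 mm fully down; the grey carriage round it (36 x 76 mm) has its top at 56 mm. Press it straight down from above
- push_face (a point): middle of the upright front of the black thumb stop that stands on the carriage behind the release, 24 mm towards +y of the rail from the release's centre: 36 mm wide, 16 mm thick, its top 88 mm above the bench. A fingertip on the release can push the stop back against this face
- rail_open_end (a point): top edge, 48 mm above the bench, of the face towards the stop of the block at the open end of the bar; with the stop fully back the end of its carriage stands at this face
- white_bottle_mid (a point): centre of the loose white bottle that stands on the rail, 44 mm in diameter, 95 mm high, its foot 8 mm above the bench; z axis up. It must stay where it is
- amber_bottle_mid (a point): centre of the loose amber bottle that stands on the rail, 44 mm in diameter, 95 mm high, its foot 8 mm above the bench; z axis up. It must stay where it is
- tape_roll_mid (a point): centre of a loose roll of tape lying flat, 90 mm across, 24 mm high; z axis up. A bystander: leave it alone
- beaker_mid (a point): centre of a loose clear beaker, 60 mm across, 70 mm high; z axis up. A bystander: leave it alone
- jar_mid (a point): centre of a loose white jar with a blue cap, 56 mm across, 75 mm high; z axis up. A bystander: leave it alone
- tall_bottle_mid (a point): centre of a loose tall clear bottle with a blue cap, 72 mm across, 160 mm high; z axis up. A bystander: leave it alone
- screwdriver_grip (a point): middle of the handle of a loose screwdriver with a red handle, lying on the bench. A bystander: leave it alone
Mind the look-alikes: they are no part of the job. Leave any pink look-alike of the part that bears jar_mid alone.

How it is judged (in metres and radians):
On the way, in this order (a step that is already met when the one before it is completed fails the run):
1. the release is pressed far enough to free the ratchet (value of joint release above 0.0042 m), for 0.1 s.
2. the stop is all the way back (value of joint jaw above 0.132 m), for 0.1 s.
At the end, for the whole second after the job is handed in: the stop is at rest within 8 mm of its rearmost position, the release has sprung up again (less than 4.5 mm down), the two bottles on the rail stand upright within 15 mm of where they stood, and the other loose things are where they were (25 mm; screwdriver 30 mm) and upright (value of joint jaw above 0.132 m and velocity of joint jaw below 0.01 m/s and value of joint release below 0.0045 m and distance of each of white_bottle_mid, amber_bottle_mid from where it was at the start of the episode below 0.015 m and angle between each of white_bottle_mid, amber_bottle_mid, tape_roll_mid, beaker_mid, jar_mid, tall_bottle_mid's own z axis and vertical below 0.15 rad and distance of each of tape_roll_mid, beaker_mid, jar_mid, tall_bottle_mid from where it was at the start of the episode below 0.025 m and distance of screwdriver_grip from where it was at the start of the episode below 0.03 m); the robot touches nothing.
It fails at once if a bottle on the rail was moved, tipped or lifted (not (distance of each of white_bottle_mid, amber_bottle_mid from where it was at the start of the episode below 0.015 m and angle between each of white_bottle_mid, amber_bottle_mid's own z axis and vertical below 0.15 rad)).
It fails at once if another thing on the bench was moved, tipped or lifted (not (distance of each of tape_roll_mid, beaker_mid, jar_mid, tall_bottle_mid from where it was at the start of the episode below 0.025 m and angle between each of tape_roll_mid, beaker_mid, jar_mid, tall_bottle_mid's own z axis and vertical below 0.15 rad and distance of screwdriver_grip from where it was at the start of the episode below 0.03 m)).
It also fails if it takes over 40 s, if anything falls off the work surface, if the arm or the gripper's body presses on something with over 40 N, if the wrist force passes 120 N, or if a joint passes its speed limit or range.

## Robot

A 6-joint arm with a two-finger parallel gripper is mounted at the origin on the work surface. World frame = base frame: x ahead of the robot, y to its left, z up, the work surface at z = 0. Lengths are in m, angles in degrees, forces in N, time in s.
With the tool pointing down it reaches from about 0.375 to 0.9 m from the base axis. Payload 3.1 kg.
Tool frame: the origin (TCP) lies at the very end of the fingers, on their centre line; the grasp point (between the pads) lies 19 mm behind it; z points along the fingers, y is the line along which they close (so a half turn about z gives the same grasp; the last joint's range is limited). The gripper opens to 87 mm and grips with 3 to 60 N. Pads are 19 mm wide; open, the fingers measure 117 mm over their backs; the gripper's body (75 mm by 190 mm) begins 51 mm behind the grasp point.
Start: joints at [-10.227, 30.224, 82.088, -0, 67.689, -10.227], TCP at [0.625, 0, 0.223] pointing down, gripper open.
Joint ranges: [-176.69, 176.69], [-43.24, 126.21], [12.49, 139.97], [-82, 262], [0, 151.66], [-163.58, 163.58]. Speed limits (degrees/s): [159.86, 159.86, 180, 180, 180, 180].

## Interface

Orientations are given as a 3x3 rotation matrix whose columns are the frame's x, y, z axes.
In Python, from rig import readout, cams, bot gives the robot as it stands.
- The arm moves only by the shell command python3 -m inch 'ROWS'. ROWS is JSON, a list of rows, each a list of 5 numbers: the shift along the world's x, y, z in cm, then the turn about the world's z in degrees, then the finger opening in cm, from 0 to 8.7. In form: [[dx, dy, dz, twist, fingers], ...]. A call has 1 to 10 rows; each row is the pose to reach, as a shift and turn from the pose commanded when the call began; what a row does not reach only later rows make up. A row lasts 1/12 s, in which the tool goes at most 41.7 mm and 7.16 degrees, less where a joint would pass 70% of its speed; a pose out of reach is approached as far as the arm can. A call with a gripper value outside its range is refused whole. The fingers move at their own pace and stop on an object; the grip force is fixed at half the most. Time passes only in rows, so rows that repeat a pose let the fingers close. It gives the time, the measured TCP pose, the force, the opening and the grip force at its end, in the units of the state.
- readout.read_state(): the state, without advancing time (a new reading comes with each control period).
- cams.capture(name): name is "scene" or "side" or "wrist"; returns a dict with "image" (384x512x3 uint8, blue, green, red), "intrinsics" (3x3 intrinsics, pixels), "xyz" and "rotation" of the camera in the world; the wrist camera has in their place "tool_from_camera" (4x4, takes a point from camera to tool coordinates, whose origin is the TCP and whose axes are the flange's). Camera axes: x right, y down, z forward; pixel columns grow to the right and rows downward; lengths in m; the calibration is good to about 2 mm. A picture is of the moment at which its call begins: read the wrist's pose just before it. There is no depth.
- bot.hand_in(): hands the job in; it is judged then, once.
The state is a dict: "time_s": time; "joint_positions": joint angles; "qvel": joint speeds; "tau": joint torques, N m; "position": TCP position; "tcp_rot": TCP orientation; "force": force on the tool from outside, world axes, zero at the start; "moment": the same for the moment, N m; "opening": opening from 0.0 (shut) to 1.0 (fully open); "grasp_force": force on a finger pad.
Only numpy, scipy, OpenCV 4.12 (cv2) and the standard library are available. Lean on these libraries where they do the work, as an engineer would, in place of code of your own. Each camera call takes 0.05 s, during which the arm holds its last target. There are 200 camera calls.

## Working session

There is one attempt and no reset: what is moved stays moved. The work goes in short steps, Python scripts to look and compute and a shell command to move; the robot and the scene stay as the last step left them, time stands still between calls to the robot, and variables do not carry over. Pictures are saved under pics/ and viewed, at most 10 in all, crops included, and the job is handed in when it is done.

```bash
mkdir -p pics; cat > h.py <<'E'
import numpy as np, cv2, pickle
from rig import readout, cams, bot
def ray(c,u,v):
    d=np.linalg.inv(c["intrinsics"])@[u,v,1]; return np.array(c["xyz"]),np.array(c["rotation"])@d
def onz(c,u,v,z):
    o,d=ray(c,u,v); return o+d*(z-o[2])/d[2]
E
python3 - <<'E'
from h import *
s=readout.read_state(); print(s["time_s"],s["position"],s["force"],s["tcp_rot"])
for n in("scene","side"):
    c=cams.capture(n); pickle.dump(c,open(n+".pkl","wb"))
    cv2.imwrite(f"pics/{n}.png",cv2.resize(c["image"],(800,600),interpolation=cv2.INTER_CUBIC)); print(n,c["xyz"])
    h=cv2.cvtColor(c["image"],cv2.COLOR_BGR2HSV)
    m=(((h[...,0]<8)|(h[...,0]>172))&(h[...,1]>150)&(h[...,2]>80)).astype('u1')
    k,l,st,ce=cv2.connectedComponentsWithStats(m)
    for i in range(1,k):
        if st[i,4]>15: print(st[i],ce[i],onz(c,*ce[i],.067))
E
```

```text
0.0 [6.24259187e-01 1.71464478e-04 2.21568810e-01] [-0.36829777  0.12042616  0.36957694] [[-5.22704162e-05  9.99997636e-01 -2.17388382e-03]
 [ 9.99999933e-01  5.30601099e-05  3.63207926e-04]
 [ 3.63322414e-04 -2.17386469e-03 -9.99997571e-01]]
scene [ 1.36307421 -0.61442005  0.86749726]
[252 183  11   6  42] [256.4047619  185.54761905] [0.56637947 0.03165752 0.067     ]
[ 89 240  28   9 119] [102.43697479 243.70588235] [ 0.50952435 -0.50232322  0.067     ]
side [0.3548955  0.83380906 0.61496213]
[313 145  23   8 101] [324.48514851 148.3960396 ] [ 0.4461234  -0.37744605  0.067     ]
[259 204  11  11  67] [263.58208955 208.31343284] [0.55449817 0.04220469 0.067     ]
```

View pics/scene.png

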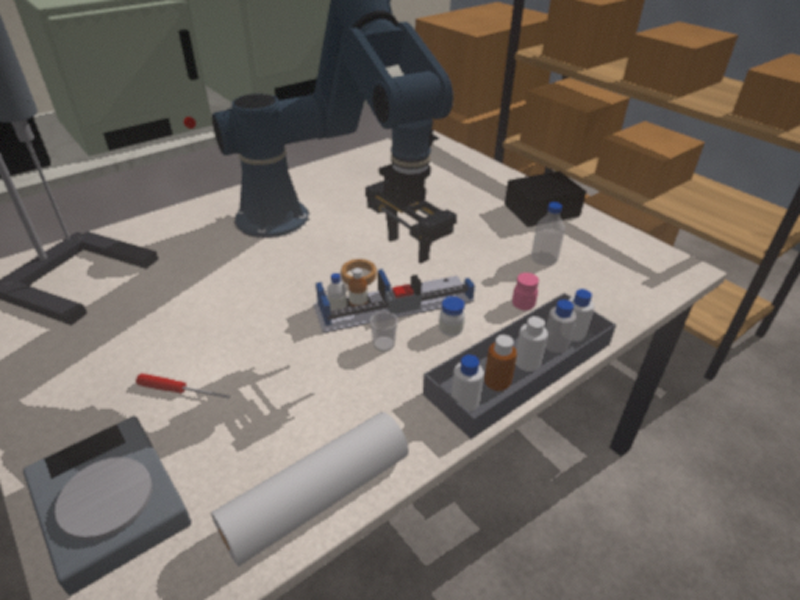

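View pics/side.png

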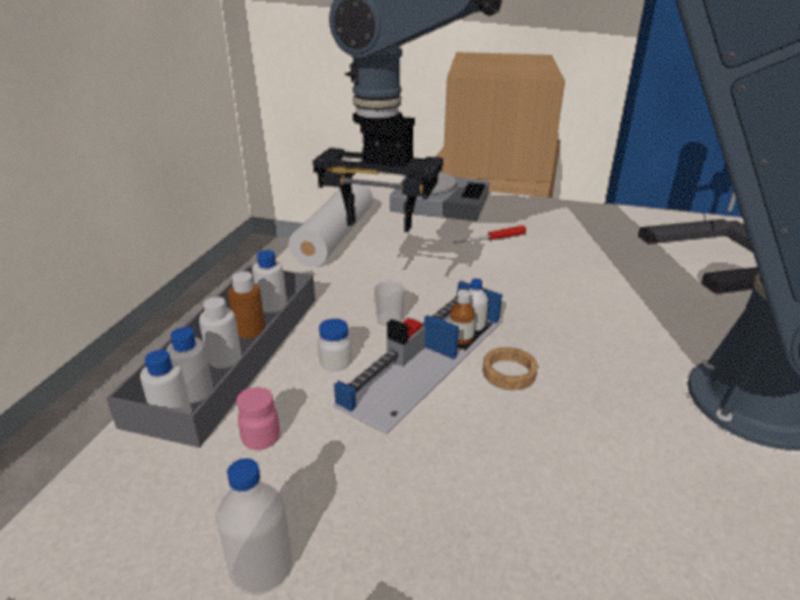

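The scene view shows the rail running roughly along +y. The red release is at about (256,185) and the open-end block at about (300,184) in native scene pixels. In the side view the release is at (264,208) and the block at (221,250). I'll take the wrist view and triangulate.

```bash
python3 - <<'E'
from h import *
S=pickle.load(open("scene.pkl","rb"));D=pickle.load(open("side.pkl","rb"))
def tri(p,q):
    o1,d1=ray(S,*p);o2,d2=ray(D,*q)
    t=np.linalg.lstsq(np.c_[d1,-d2],o2-o1,rcond=None)[0]; a=o1+d1*t[0];b=o2+d2*t[1]; return (a+b)/2,np.linalg.norm(a-b)
print(tri((256.4,185.5),(263.6,208.3)), onz(S,300,179,.048),onz(D,221,246,.048))
s=readout.read_state();c=cams.capture("wrist");pickle.dump((s,c),open("w.pkl","wb"))
cv2.imwrite("pics/w.png",c["image"]);print(c["tool_from_camera"],c["intrinsics"])
a=cv2.resize(S["image"][160:220,195:310],None,fx=6.9,fy=5*1,interpolation=cv2.INTER_CUBIC)
b=cv2.resize(D["image"][170:280,200:330],None,fx=6,fy=2.7,interpolation=cv2.INTER_CUBIC)
w=min(a.shape[1],b.shape[1]);cv2.imwrite("pics/ab.png",np.vstack([a[:,:w],b[:,:w]]))
E
```

```text
(array([0.55792402, 0.03610995, 0.06127591]), np.float64(0.0042832852245945335)) [0.61470097 0.20034855 0.048     ] [0.61707637 0.19574698 0.048     ]
[[ 6.22073134e-04 -9.56654506e-01 -2.91224604e-01  8.02319376e-02]
 [ 9.99999497e-01  8.24373879e-04 -5.71957734e-04 -2.65860817e-04]
 [ 7.87243900e-04 -2.91224102e-01  9.56654537e-01 -1.62630486e-01]
 [ 0.00000000e+00  0.00000000e+00  0.00000000e+00  1.00000000e+00]] [[277.65676889   0.         254.76129434]
 [  0.         277.65676889 184.90819842]
 [  0.           0.           1.        ]]
```

View pics/w.png

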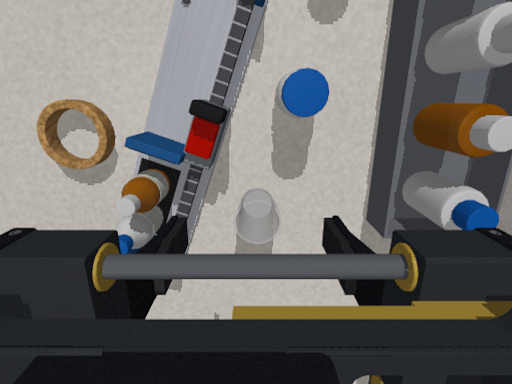

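The wrist view looks straight down on the rail. The red release is at (203,138), with the black thumb stop at (208,110). The bar runs from about (187,208) to (246,12).

```bash
python3 - <<'E'
from h import *
s,c=pickle.load(open("w.pkl","rb"))
T=np.eye(4);T[:3,:3]=s["tcp_rot"];T[:3,3]=s["position"];T=T@c["tool_from_camera"]
c["xyz"]=T[:3,3];c["rotation"]=T[:3,:3]
h=cv2.cvtColor(c["image"],cv2.COLOR_BGR2HSV)
m=(((h[...,0]<8)|(h[...,0]>172))&(h[...,1]>150)&(h[...,2]>80)).astype('u1')
k,l,st,ce=cv2.connectedComponentsWithStats(m);i=1+np.argmax(st[1:,4])
print(st[i],ce[i],onz(c,*ce[i],.067))
r=cv2.minAreaRect(np.argwhere(l==i)[:,::-1].astype(np.float32));b=cv2.boxPoints(r)
P=np.array([onz(c,*p,.067)[:2] for p in b]);print(P,np.linalg.norm(np.diff(P,axis=0),axis=1),np.degrees(np.arctan2(*np.diff(P,axis=0).T)))
for g in (20,60,190): print(g,''.join('%4d'%v for v in h[g,175:262:3,2]))
a=onz(c,187,208,.038);e=onz(c,246,12,.038);print(a,e,np.degrees(np.arctan2(*(e-a)[:2])))
print(onz(c,305,92,.075),onz(c,258,200,.07), onz(c,257,0,.048))
E
```

```text
[185 117  35  42 955] [201.52565445 137.7434555 ] [0.56304138 0.03981482 0.067     ]
[[0.5411108  0.02437198]
 [0.55610439 0.06337785]
 [0.58422383 0.05469539]
 [0.57015188 0.01504467]] [0.04178834 0.02942937 0.04207374] [  21.02642033  107.15915684 -160.46034297]
20  167 169 170 165 170 169 172 171 172 171 171 173 169 174 174 174 173 173 178 157  70  71  71  72  64 127 125 127 131
60  165 167 170 167 168 170 170 170 169 175 176 174 172 171 174 165  71  71  75  72  51 128 127 126 147 187 195 136 131
190   73 119 121  92  75  69  69  80 121 122 115 135 135 132 135 133 133 178 188 184 190 187 184 193 181 146 147 156 153
[ 0.53282959 -0.05737298  0.038     ] [0.61376894 0.17316159 0.038     ] 19.345877216179737
[0.67660006 0.08897495 0.075     ] [ 0.62749294 -0.03417573  0.07      ] [0.62575197 0.18158371 0.048     ]
```

```bash
python3 -m inch '[[-2,1.5,0,-7,0],[-4,3,0,-14,0],[-6,4.6,-2,-19.5,0],[-6,4.6,-5,-19.5,0],[-6,4.6,-8,-19.5,0],[-6,4.6,-11,-19.5,0],[-6,4.6,-12,-19.5,0],[-6,4.6,-12,-19.5,0],[-6,4.6,-12,-19.5,0]]'
python3 - <<'E'
from h import *
s=readout.read_state();c=cams.capture("wrist")
T=np.eye(4);T[:3,:3]=s["tcp_rot"];T[:3,3]=s["position"];T=T@c["tool_from_camera"];c["xyz"]=T[:3,3];c["rotation"]=T[:3,:3]
h=cv2.cvtColor(c["image"],cv2.COLOR_BGR2HSV)
m=(((h[...,0]<8)|(h[...,0]>172))&(h[...,1]>150)&(h[...,2]>80)).astype('u1')
k,l,st,ce=cv2.connectedComponentsWithStats(m);i=1+np.argmax(st[1:,4])
print(s["position"],s["force"],s["opening"],st[i],[onz(c,*p,.067) for p in cv2.boxPoints(cv2.minAreaRect(np.argwhere(l==i)[:,::-1].astype(np.float32)))])
cv2.imwrite("pics/w2.png",c["image"])
E
```

```text
time_s: 0.9
position: [0.5653, 0.046, 0.1026]
tcp_rot: [[0.334, 0.943, -0.0], [0.943, -0.334, 0.0], [-0.0, -0.0, -1.0]]
force: [0.4, 0.1, -0.6]
opening: 0.403
grasp_force: 0.0
[0.56525652 0.0459593  0.10260469] [ 0.39670601  0.11180329 -0.55041307] 0.403148495148455 [ 236  198   39   44 1661] [array([0.55466191, 0.05964148, 0.067     ]), array([0.58179712, 0.05006384, 0.067     ]), array([0.57039728, 0.0156228 , 0.067     ]), array([0.5418941 , 0.02567446, 0.067     ])]
```

View pics/w2.png

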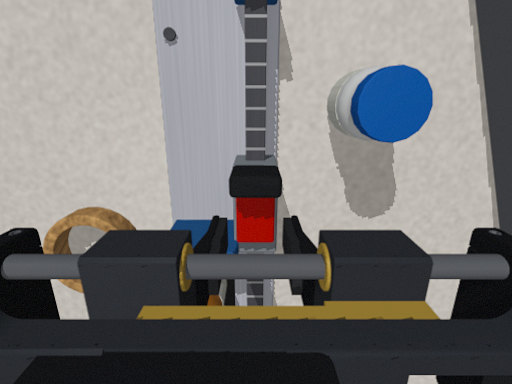

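The bar is vertical in the image, so the twist matches. The release at (255,220) is centred between the fingers, which are still closing.

```bash
python3 -m inch '[[0,0,0,0,0],[0,0,0,0,0],[0,0,0,0,0],[0,0,0,0,0],[0,0,0,0,0],[0,0,0,0,0],[0,0,-1.5,0,0],[0,0,-3,0,0],[0,0,-3,0,0]]'; python3 -m inch '[[0,0,-0.4,0,0],[0,0,-0.8,0,0],[0,0,-1.2,0,0],[0,0,-1.3,0,0],[0,0,-1.3,0,0]]'
```

```text
time_s: 1.7
position: [0.5631, 0.0462, 0.0705]
tcp_rot: [[0.334, 0.943, -0.005], [0.943, -0.334, 0.001], [-0.001, -0.005, -1.0]]
force: [-1.0, 0.4, -0.8]
opening: 0.007
grasp_force: 0.0
time_s: 2.12
position: [0.5653, 0.0461, 0.0601]
tcp_rot: [[0.334, 0.943, 0.001], [0.943, -0.334, 0.0], [0.0, 0.001, -1.0]]
force: [-1.0, 0.7, 5.5]
opening: 0.008
grasp_force: 2.6
```

```bash
python3 -m inch '[[0.17,0.47,0,0,0],[0.33,0.94,0,0,0],[0.5,1.41,0,0,0],[0.67,1.89,0,0,0],[0.83,2.36,0,0,0],[1.0,2.83,0,0,0],[1.17,3.3,0,0,0],[1.34,3.77,0,0,0],[1.5,4.24,0,0,0],[1.5,4.24,0,0,0]]'
```

```text
time_s: 2.95
position: [0.5805, 0.0886, 0.0604]
tcp_rot: [[0.333, 0.943, 0.001], [0.943, -0.333, -0.001], [-0.0, 0.001, -1.0]]
force: [-1.1, 0.1, 5.4]
opening: 0.003
grasp_force: 2.5
```

```bash
python3 -m inch '[[0.17,0.47,0,0,0],[0.33,0.94,0,0,0],[0.5,1.41,0,0,0],[0.67,1.89,0,0,0],[0.83,2.36,0,0,0],[1.0,2.83,0,0,0],[1.17,3.3,0,0,0],[1.34,3.77,0,0,0],[1.5,4.24,0,0,0],[1.67,4.71,0,0,0]]'
python3 - <<'E'
from h import *
c=cams.capture("side");d=cams.capture("wrist")
cv2.imwrite("pics/p.png",np.hstack([cv2.resize(c["image"][150:300,150:350],(400,300),interpolation=3),cv2.resize(d["image"],(400,300))]))
E
```

```text
time_s: 3.78
position: [0.5969, 0.1349, 0.0604]
tcp_rot: [[0.333, 0.943, 0.0], [0.943, -0.333, -0.001], [-0.001, 0.001, -1.0]]
force: [-1.8, -3.0, 5.6]
opening: 0.004
grasp_force: 2.5
```

View pics/p.png

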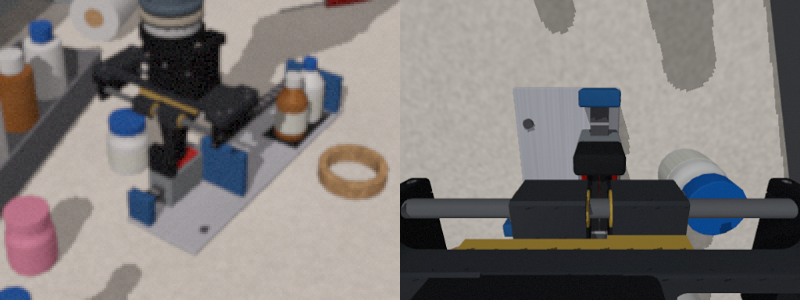

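The stop is moving with the fingertip on the release (side crop at (185,155)), about 20–30 mm is left to the block, and the bottles are standing. I'll keep pushing until contact.

```bash
python3 -m inch '[[0.17,0.47,0,0,0],[0.33,0.94,0,0,0],[0.5,1.41,0,0,0],[0.67,1.89,0,0,0],[0.83,2.36,0,0,0],[0.83,2.36,0,0,0]]'
```

```text
time_s: 4.38
position: [0.6057, 0.1593, 0.0605]
tcp_rot: [[0.333, 0.943, 0.002], [0.943, -0.333, -0.0], [0.0, 0.002, -1.0]]
force: [-0.4, -0.6, 5.4]
opening: 0.002
grasp_force: 2.5
```

```bash
python3 -m inch '[[0.1,0.28,0,0,0],[0.2,0.57,0,0,0],[0.3,0.85,0,0,0],[0.33,0.94,0,0,0],[0.33,0.94,0,0,0]]'
```

```text
time_s: 4.8
position: [0.6077, 0.1652, 0.0603]
tcp_rot: [[0.332, 0.943, -0.002], [0.943, -0.332, -0.006], [-0.006, 0.0, -1.0]]
force: [-1.5, -9.4, 8.0]
opening: 0.01
grasp_force: 6.4
```

```bash
python3 - <<'E'
from h import *
c=cams.capture("side");d=cams.capture("wrist");s=readout.read_state();print(s["position"],s["force"])
cv2.imwrite("pics/q.png",np.hstack([cv2.resize(c["image"][180:280,180:314],(400,300),interpolation=3),cv2.resize(d["image"][80:260,150:390],(400,300),interpolation=3)]))
E
```

```text
[0.60773265 0.16519579 0.06030994] [-2.0887977  -8.71317573  7.22135481]
```

View pics/q.png

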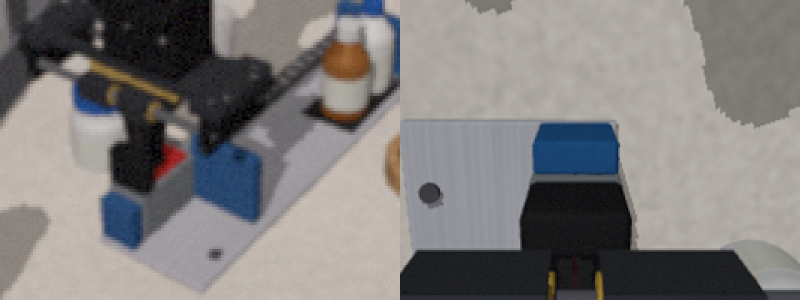

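The carriage end sits against the blue block in both crops, so the stop is fully back. I'll take off the push load, then lift straight up.

```bash
python3 -m inch '[[-0.1,-0.28,0,0,0],[-0.1,-0.28,0.4,0,0],[-0.1,-0.28,0.9,0,0],[-0.1,-0.28,1.5,0,0],[-0.1,-0.28,3,0,0],[-0.1,-0.28,6,0,0],[-0.1,-0.28,9,0,0],[-0.1,-0.28,12,0,0],[-0.1,-0.28,15,0,0],[-0.1,-0.28,15,0,0]]'
python3 - <<'E'
from h import *
c=cams.capture("side");d=cams.capture("wrist");s=readout.read_state();print(s["position"],s["force"])
cv2.imwrite("pics/r.png",np.hstack([cv2.resize(c["image"][150:300,150:350],(400,300),interpolation=3),cv2.resize(d["image"],(400,300))]))
E
```

```text
time_s: 5.73
position: [0.6114, 0.167, 0.2167]
tcp_rot: [[0.333, 0.943, 0.013], [0.943, -0.333, 0.002], [0.006, 0.012, -1.0]]
force: [1.2, 0.4, -0.1]
opening: 0.001
grasp_force: 0.0
[0.60808818 0.16642708 0.21144852] [-0.19298286 -0.74989284 -0.40368065]
```

View pics/r.png

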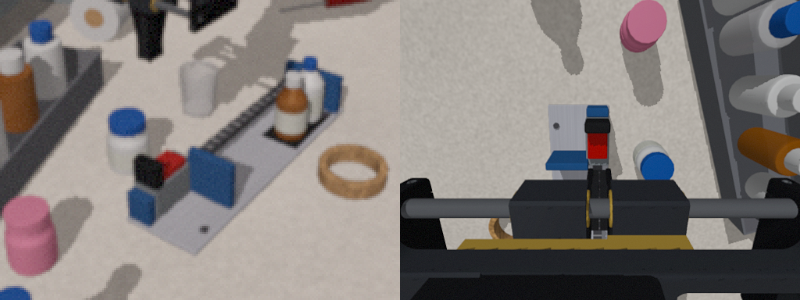

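The stop is against the end block, the red release is up (side crop at (170,162)), and everything else is standing where it was. Handing in.

```bash
python3 -m inch '[[0,0,0,0,0],[0,0,0,0,0],[0,0,0,0,0]]'; python3 -c "
from rig import bot; print(bot.hand_in())"
```

```text
time_s: 6.08
position: [0.6062, 0.1658, 0.2078]
tcp_rot: [[0.334, 0.943, -0.003], [0.943, -0.334, -0.0], [-0.001, -0.003, -1.0]]
force: [0.4, 0.2, 0.0]
opening: 0.003
grasp_force: 0.0
the job is handed in; nothing more can be done
None
```

I handed the job in at about 6 s of the 40 s allowed; no verdict came back. In the last images the stop is against the open-end block, the red release is up, and the bottles and other things look undisturbed.

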